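Restack a trolley battery pack in its jig

ROBOT

A 6-joint arm with a two-finger parallel gripper is mounted at the origin on the work surface. World frame = base frame: x ahead of the robot, y to its left, z up, the work surface at z = 0. Lengths are in m, angles in rad, forces in N, time in s.
With the tool pointing down it reaches from about 0.3 to 0.85 m from the base axis. Payload 4.2 kg.
Tool frame: the origin (TCP) lies midway between the tips of the shut fingers; the grasp point (between the pads) lies 19 mm behind it; z points along the fingers, y is the line along which they close (so a half turn about z gives the same grasp; the last joint's range is limited). The gripper opens to 91 mm and grips with 3 to 60 N. Pads are 32 mm wide; open, the fingers measure 118 mm over their backs; the gripper's body (76 mm by 178 mm) begins 60 mm behind the grasp point.
Start: joints at [1.12, 0.32, 1.565, -0, 1.257, -0.02], TCP at [0.24, 0.522, 0.214] pointing down, gripper open.
Joint ranges: [-3.11, 3.11], [-0.84, 2.01], [0.21, 2.61], [-1.34, 4.49], [0.05, 2.63], [-2.56, 2.56]. Speed limits (rad/s): [2.57, 2.57, 3.14, 3.14, 3.14, 3.14].

INTERFACE

Orientations are given as a unit quaternion [w, x, y, z].
In Python, from workcell import arm gives the robot as it stands.
- The arm moves only by the tool play_rows, never from a script. Its argument "motion" is a list of rows, each a list of 6 numbers: the shift along the tool's x, y, z in units of 25 mm (1.0 is 25 mm), then the turn, a rotation vector about the tool's x, y, z in units of 0.1 rad (1.0 is 0.1 rad). A call has 1 to 8 rows; each row shifts and turns the commanded pose from where the row before left it, along the tool's axes as they then stand; what a row does not reach is not made up. A row lasts 1/10 s, in which the tool goes at most 50 mm and 8.59 degrees, less where a joint would pass 70% of its speed; a pose out of reach is approached as far as the arm can. A call with a number of a shift or a turn outside -1 to 1 is refused whole. A call with a gripper value outside its range is refused whole. "jaw" is the opening, from 0 (shut) to 1 (fully open), set as the call begins (left out, the last holds). The fingers move at their own pace and stop on an object; "force" is the grip in N (left out, the last holds). Time passes only in rows, so rows that do not move let the fingers close. It gives the time, the measured TCP pose, the force, the opening and the grip force at its end, in the units of the state.
- arm.read_state(): the state, without advancing time (a new reading comes with each control period).
- arm.camera(name): name is "scene" or "top"; returns the picture (384x512x3 uint8, blue, green, red); there is no depth.
- arm.camera_info(name): a dict with "fov_y" (degrees; the focal length in pixels is half the picture's height over the tangent of half this angle, whatever the lens; pixels are square), "cx", "cy" (the principal point, pixels), "k1" (the pictures are not rectified: a ray, as slopes to the right and down, at radius r is drawn at 1 + k1 r^2 times it, then the intrinsics apply), "position" and "attitude" of the camera in the world. Camera axes: x right, y up, looking along -z (the intrinsics and any distortion apply to the point x, -y, -z); pixel columns grow to the right and rows downward; lengths in m; the calibration is good to about 2 mm. A picture is of the moment at which its call begins. camera_info takes no time and is no camera call.
- arm.hand_in(): hands the job in; it is judged then, once.
The state is a dict: "time_s": time; "joint_positions": joint angles; "dq": joint speeds; "effort": joint torques, N m; "tcp_pos": TCP position; "tool_rot": TCP orientation; "ft_force": force on the tool from outside, world axes, zero at the start; "ft_torque": the same for the moment, N m; "gripper_width": finger opening in m; "grip_force": force on a finger pad.
Only numpy, scipy, OpenCV 4.12 (cv2) and the standard library are available. Lean on these libraries where they do the work, as an engineer would, in place of code of your own. Each camera call takes 0.05 s, during which the arm holds its last target. There are 200 camera calls.

TASK

Finish stacking the trolley battery in the jig, on top of the cell that is already there: first the ribbed spacer, then the long cell with its terminals at the same end as those of the cell below, then the end plate with its notch at that end too. Lower each part in between the guides without dropping it, let go, and press it down firmly on its middle for a moment with the fingertips to feel that it lies flat before you fetch the next. Leave the short cell, the spray can and the screwdriver where they are.

Things in the scene. Friction and masses are not known exactly. Their poses are not given: they have to be found in the camera images.
- nest (a point): middle of the top face of the first cell, which already lies in the stacking jig (40 mm above the bench). x runs along the jig, z up; -x is the terminal end. Parts 138 x 64 mm lie here with their length along x. In the finished stack the centres of spacer, cell and end plate lie 4, 18 and 32 mm above this point
- jig: the jig, fixed to the bench: base plate 190 (x) x 116 (y) x 12 mm, origin at the middle of its underside, straight below nest, same axes. Steel sheet guides stand at its corners, inner faces 68 mm apart in y (at 50 to 73 mm either side of the middle in x) and 146 mm apart in x; two narrow ones at -x, a full-width stop at +x. The middle 100 mm of both long sides is open for fingers
- guide_top (a point): point on the jig's axis, 92 mm above the bench, level with the tops of the guides. The guides are upright up to 80 mm above the bench and flare outward from there to this height, so the mouth is about 6 mm wider on each side
- first_cell: the first cell, fixed in the jig, same shape as the long cell; its origin is the middle of its underside, 20 mm below nest, same axes as the jig (terminals at -x)
- spacer_mid (a point): centre (half-way up) of the spacer: a loose black moulded plate with ribs along it, 138 (its x) x 64 (y) x 8 mm (z), about 50 g, lying flat on the bench; it may go in either way round
- spacer: the same spacer; origin at the middle of its underside
- cell_mid (a point): centre (half-way up) of the long cell: a loose flat aluminium battery cell, can 138 (its x) x 64 (y) x 20 mm (z), about 340 g, lying on the bench. Its two terminals (a round post and a square block, 8 mm long, 16 mm either side of the middle) stick out of the end at its -x
- cell_terminals (a point): middle of the terminal end face of the long cell, 69 mm from its centre along its -x
- cell: the same long cell; origin at the middle of the can's underside
- plate_mid (a point): centre (half-way up) of the end plate: a loose flat steel-grey metal plate, 138 (its x) x 64 (y) x 8 mm (z), about 190 g, black liner underneath, lying flat on the bench liner down. A notch 30 mm wide and 14 mm deep is cut in the middle of the end at its -x
- plate_notch (a point): middle of the notched end edge of the end plate, 69 mm from its centre along its -x
- end_plate: the same end plate; origin at the middle of its underside
- short_mid (a point): centre of the short cell, a bystander: like the long cell, but its can is only 96 x 64 x 20 mm; lying on the bench
- can_mid (a point): centre of a standing white spray can, a bystander, 53 mm in diameter and 146 mm high, between the robot and the jig
- screwdriver: a screwdriver lying on the bench beyond the jig, a bystander, 200 mm long and 26 mm high; origin near its middle, handle to its -x
Mind the look-alikes: they are no part of the job. Several things look just like the end_plate: the one meant starts farthest to the robot's right. Leave any purple look-alike of the cell alone.

How it is judged:
By the outcome, as a careful person would: the job done as asked, in the order asked, and still so for the second after the job is handed in, with the robot touching nothing.
It also fails if it takes over 72 s, if anything falls off the work surface, if the arm or the gripper's body presses on something with over 40 N, if the wrist force passes 120 N, or if a joint passes its speed limit or range.

## Working session

There is one attempt and no reset: what is moved stays moved. The work goes in short steps, Python scripts to look and compute and a tool call to move; the robot and the scene stay as the last step left them, time stands still between calls to the robot, and variables do not carry over. Pictures are saved under pics/ and viewed, at most 10 in all, crops included, and the job is handed in when it is done.

Besides the shell and the picture viewer there is one more tool, called after "Call:" as name([rows], argument=value, ...), one row to a line, values as JSON. play_rows: Moves the arm, as the interface text tells. Its arguments: {"type":"object","properties":{"motion":{"type":"array","items":{"type":"array","items":{"type":"number","minimum":-1,"maximum":1}}},"jaw":{"type":"number"},"force":{"type":"number"}},"required":["motion"]}

```bash
mkdir -p pics; ls
python3 - <<'E'
from workcell import arm
import cv2
for n in("scene","top"):
    cv2.imwrite(f"pics/{n}0.png",arm.camera(n)); print(n,arm.camera_info(n))
s=arm.read_state(); print(s)
E
```

```text
pics
scene {'fov_y': 48.67442909144346, 'cx': 259.9351283523048, 'cy': 192.34486335310714, 'k1': -0.11507070246598874, 'position': array([1.17982398, 0.11696082, 0.94991504]), 'attitude': array([0.64553776, 0.22436644, 0.2336791 , 0.69161751])}
top {'fov_y': 43.47660516233047, 'cx': 261.6572237685881, 'cy': 189.08428647260104, 'k1': 0.04182214102405856, 'position': array([0.1876989 , 0.10127743, 1.619369  ]), 'attitude': array([-0.69680254, -0.0699449 ,  0.07145199,  0.71025949])}
{'time_s': 0.1, 'joint_positions': array([ 1.11997659e+00,  3.20226773e-01,  1.56555771e+00,  3.14341680e-05,
        1.25739144e+00, -2.00171068e-02]), 'dq': array([-0.00105147,  0.00077917, -0.00173168, -0.00102412, -0.00034043,
        0.00105802]), 'effort': array([-5.30954712e-04, -4.13329875e+01, -2.32508218e+01,  7.28493417e-02,
        4.21658345e-02, -3.94036283e-05]), 'tcp_pos': array([0.23992239, 0.52205647, 0.21320478]), 'tool_rot': array([-1.99184466e-04,  2.13744163e-01,  9.76889352e-01, -7.66314087e-04]), 'ft_force': array([ 0.3856936 , -0.74818025,  0.19048756]), 'ft_torque': array([-0.03587279,  0.04537043, -0.02792819]), 'grip_force': 0.0, 'gripper_width': 0.091065738810205}
```

View pics/top0.png

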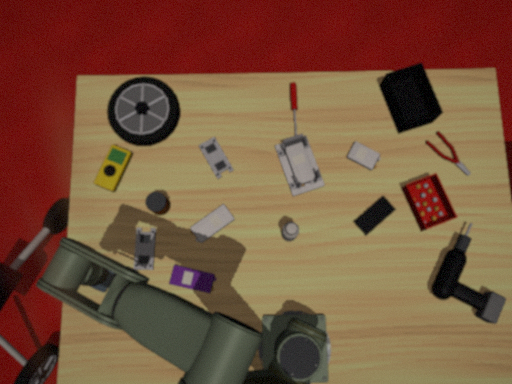

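View pics/scene0.png

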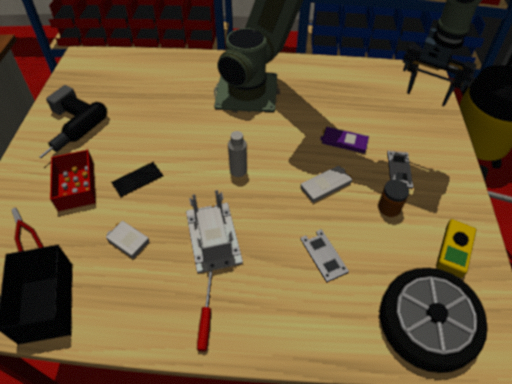

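Top view: the spacer is black at (375,215). The long cell is grey-white at (213,222), its look-alikes being the short cell at (363,155) and the purple one at (192,278). End plate candidates are (215,157) and (146,247). The rightmost is (215,157), so I choose that one. The jig is at (299,163), the can at (290,230) and the screwdriver at (294,105). Next is a close crop and measurement.

```bash
cat > h.py <<'E'
from workcell import arm
import numpy as np, cv2
from scipy.spatial.transform import Rotation as R
def cam(n):
    i=arm.camera_info(n); f=192/np.tan(np.radians(i['fov_y']/2)); q=i['attitude']
    return i,f,R.from_quat(np.r_[q[1:],q[0]])
def px2w(n,p,z):
    i,f,r=cam(n); p=np.atleast_2d(np.float64(p))
    d=(p-[i['cx'],i['cy']])/f
    u=d.copy()
    for _ in range(20): u=d/(1+i['k1']*(u**2).sum(1,keepdims=True))
    v=r.apply(np.c_[u[:,0],-u[:,1],-np.ones(len(u))])
    return i['position']+v*((z-i['position'][2])/v[:,2])[:,None]
def w2px(n,P):
    i,f,r=cam(n); c=r.inv().apply(np.atleast_2d(P)-i['position'])
    u=np.c_[c[:,0],-c[:,1]]/-c[:,2:]
    return u*(1+i['k1']*(u**2).sum(1,keepdims=True))*f+[i['cx'],i['cy']]
def rect(n,mask,seed,z):
    """min-area rectangle (world, plane z) of the mask component at seed"""
    k,l=cv2.connectedComponents(mask.astype(np.uint8)); 
    c,_=cv2.findContours((l==l[seed[1],seed[0]]).astype(np.uint8),cv2.RETR_EXTERNAL,cv2.CHAIN_APPROX_NONE)
    c=max(c,key=cv2.contourArea)
    w=px2w(n,c[:,0,:],z)[:,:2]
    (x,y),(a,b),t=cv2.minAreaRect((w*1000).astype(np.float32))
    if a<b: a,b,t=b,a,t+90
    return x,y,a,b,(t+90)%180-90
E
python3 - <<'E'
from h import *
t=cv2.imread('pics/top0.png'); s=cv2.imread('pics/scene0.png')
def cr(im,x,y,w,h,k): return cv2.resize(im[y:y+h,x:x+w],(w*k,h*k),interpolation=cv2.INTER_CUBIC)
a=cr(t,125,125,100,75,4); a2=cr(t,180,190,100,75,4)
b=cr(t,265,125,100,75,4); c=cr(s,290,150,100,75,4)
c2=cr(s,280,215,100,75,4)
cv2.imwrite('pics/c1.png',np.vstack([np.hstack([cr(t,185,120,100,75,4),a2]),np.hstack([b,cr(s,290,150,100,75,4)])]))
cv2.imwrite('pics/c2.png',np.vstack([np.hstack([c2,cr(s,170,190,100,75,4)]),np.hstack([cr(t,110,210,100,75,4),cr(s,110,155,100,75,4)])]))
for nm,im in(('top',t),('scene',s)):
  hsv=cv2.cvtColor(im,cv2.COLOR_BGR2HSV)
  for k,p in dict(top=[(375,215),(225,222),(363,155),(208,150),(300,170)],scene=[(138,180),(325,184),(130,240),(322,255),(215,240),(175,250)])[nm]and [(p,p) for p in dict(top=[(375,215),(225,222),(363,155),(208,150),(300,170),(250,180)],scene=[(138,180),(325,184),(130,240),(322,255),(215,240),(175,250)])[nm]]: print(nm,p,hsv[p[1],p[0]])
E
```

```text
top (375, 215) [ 26 112  16]
top (225, 222) [ 13  20 155]
top (363, 155) [ 19  34 158]
top (208, 150) [75 10 53]
top (300, 170) [ 22  19 151]
top (250, 180) [ 23  97 160]
scene (138, 180) [60 51 20]
scene (325, 184) [ 22  34 164]
scene (130, 240) [ 21  38 163]
scene (322, 255) [  6   9 144]
scene (215, 240) [ 37  13 174]
scene (175, 250) [ 19 134 171]
```

View pics/c1.png

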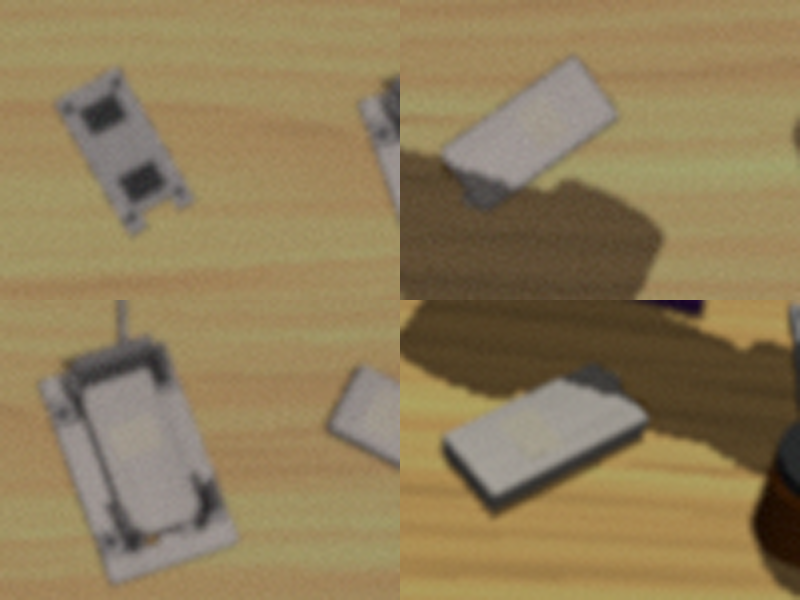

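View pics/c2.png

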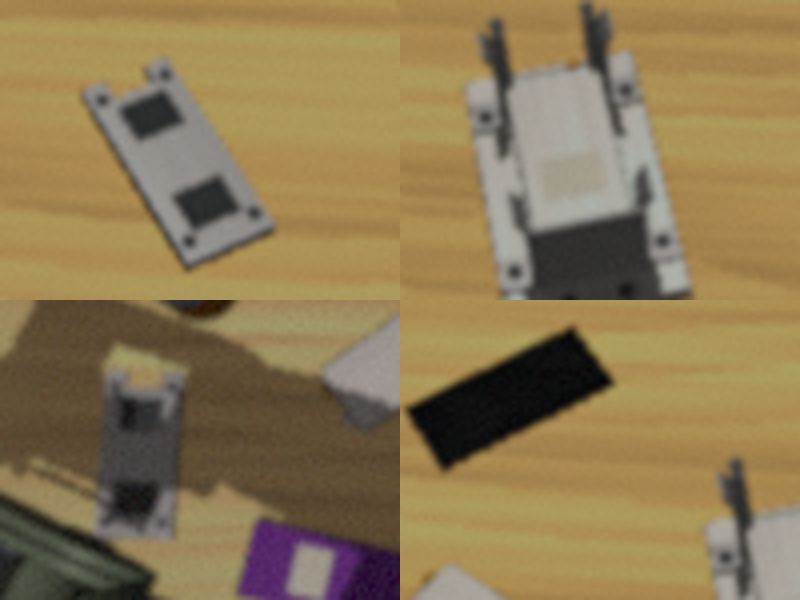

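The chosen plate has its notch at the lower, robot-side end (top ≈(222,176)). The jig's narrow guides, which mark its -x end, also face the robot. The long cell shows no terminals at its upper-right end, so they should be at the shadowed lower-left end; I'll confirm once the arm moves. Now the measurements.

```bash
cat >> h.py <<'E'
def masks(im):
    hsv=cv2.cvtColor(cv2.GaussianBlur(im,(3,3),0),cv2.COLOR_BGR2HSV)
    return hsv[...,2]<60, hsv[...,1]<66
E
python3 - <<'E'
from h import *
for n,seeds in dict(top=dict(spacer=(375,215,8),cell=(225,222,20),plate=(211,165,8),short=(363,155,20),jig=(320,180,12)),scene=dict(spacer=(138,180,8),cell=(325,184,20),plate=(322,255,8),short=(130,240,20))).items():
    im=cv2.imread(f'pics/{n}0.png'); dk,gr=masks(im)
    for k,(u,v,z) in seeds.items():
        print(n,k,np.round(rect(n,dk if k=='spacer' else gr,(u,v),z/1000),1))
E
```

```text
top spacer [ 418.9 -282.6  131.1   57.1  -50.1]
top cell [398.6 264.6 145.5  67.4 -55.2]
top plate [630.6 252.3 139.1  65.6  28.9]
top short [ 623.1 -257.2  102.6   67.5   59.4]
top jig [640.4 -20.9 285.8 118.1  18.2]
scene spacer [ 425.9 -282.5  133.    64.2  -50.6]
scene cell [409.5 262.2 145.2  71.2 -55.4]
scene plate [636.3 251.4 138.6  64.7  28.8]
scene short [ 633.5 -256.3  107.5   65.9   59.8]
```

```bash
cat >> h.py <<'E'
def jig(n,im,seed,yaw=18.2,c=(.63,-.02)):
    g=masks(im)[1].astype(np.uint8)
    g=cv2.morphologyEx(g,cv2.MORPH_OPEN,np.ones((7,7),np.uint8))
    k,l=cv2.connectedComponents(g)
    cs,_=cv2.findContours((l==l[seed[1],seed[0]]).astype(np.uint8),cv2.RETR_EXTERNAL,cv2.CHAIN_APPROX_NONE)
    w=px2w(n,max(cs,key=cv2.contourArea)[:,0,:],.012)[:,:2]*1000
    t=np.radians(yaw); e=np.array([[np.cos(t),np.sin(t)],[-np.sin(t),np.cos(t)]])
    return (w-np.array(c)*1000)@e.T
E
python3 - <<'E'
from h import *
for n,s in(('top',(320,180)),('scene',(182,215))):
    im=cv2.imread(f'pics/{n}0.png'); p=jig(n,im,s)
    print(n,p.min(0),p.max(0))
    for sg in(-1,1):
        for lo,hi in((-85,-40),(-40,0),(0,40),(40,85)):
            q=p[(p[:,0]>lo)&(p[:,0]<hi)&(sg*p[:,1]>35)]; print(sg,lo,np.round(np.median(q[:,1]),1) if len(q) else None,end='; ')
    for sg in(-1,1):
        for lo,hi in((-50,-20),(-20,20),(20,50)):
            q=p[(p[:,1]>lo)&(p[:,1]<hi)&(sg*p[:,0]>50)]; print('end',sg,lo,np.round(np.median(q[:,0]),1)if len(q) else None,end='; ')
    print()
# first cell label-free: scene/top
E
```

```text
top [-133.23725488  -63.11656302] [69.80637271 54.96478728]
-1 -85 -60.5; -1 -40 -61.6; -1 0 -60.7; -1 40 -54.2; 1 -85 53.4; 1 -40 52.7; 1 0 51.7; 1 40 44.0; end -1 -50 -131.6; end -1 -20 -129.6; end -1 20 -129.7; end 1 -50 66.3; end 1 -20 65.9; end 1 20 57.0; 
scene [-1536.70513642  -739.03982768] [ 512.18592907 1646.65779427]
-1 -85 -558.9; -1 -40 -554.8; -1 0 -551.2; -1 40 -547.6; 1 -85 938.6; 1 -40 909.0; 1 0 880.9; 1 40 850.8; end -1 -50 -1317.3; end -1 -20 -1306.7; end -1 20 -1296.4; end 1 -50 342.2; end 1 -20 350.9; end 1 20 359.7;
```

Run:
```python
from h import *
for n,s,yaw in(('top',(320,180),17.7),('scene',(216,225),17.7),):
    im=cv2.imread(f'pics/{n}0.png'); p=jig(n,im,s,yaw,(.597,-.035))
    print(n,p.min(0),p.max(0))
    for sg in(-1,1):
        for lo in(-95,-75,-55,-35,-15,5,25,45,65,85):
            q=p[(p[:,0]>lo)&(p[:,0]<lo+20)&(sg*p[:,1]>30)]; print(sg,lo,np.round(np.median(q[:,1]),1) if len(q) else None,end='; ')
    print()
    for sg in(-1,1):
        for lo in range(-55,55,20):
            q=p[(p[:,1]>lo)&(p[:,1]<lo+20)&(sg*p[:,0]>50)]; print('end',sg,lo,np.round(np.median(q[:,0]),1)if len(q) else None,end='; ')
    print()
```

```text
top [-96.84263301 -59.04433983] [106.01733754  58.62011655]
-1 -95 -52.4; -1 -75 -57.8; -1 -55 -56.2; -1 -35 -57.4; -1 -15 -57.0; -1 5 -57.6; -1 25 -56.5; -1 45 -56.1; -1 65 -56.5; -1 85 -46.2; 1 -95 51.8; 1 -75 56.0; 1 -55 56.5; 1 -35 57.3; 1 -15 57.0; 1 5 56.4; 1 25 57.0; 1 45 55.7; 1 65 53.4; 1 85 43.6; 
end -1 -55 -94.6; end -1 -35 -95.7; end -1 -15 -94.0; end -1 5 -92.9; end -1 25 -94.5; end -1 45 -76.5; end 1 -55 96.5; end 1 -35 103.7; end 1 -15 102.5; end 1 5 101.3; end 1 25 93.2; end 1 45 73.9; 
scene [-91.14613243 -60.20329993] [103.48001656  55.63825404]
-1 -95 -48.6; -1 -75 -58.6; -1 -55 -58.8; -1 -35 -59.0; -1 -15 -59.1; -1 5 -59.5; -1 25 -59.0; -1 45 -58.2; -1 65 -58.4; -1 85 -50.2; 1 -95 45.1; 1 -75 53.1; 1 -55 52.8; 1 -35 53.8; 1 -15 54.5; 1 5 53.8; 1 25 54.1; 1 45 54.4; 1 65 54.1; 1 85 47.8; 
end -1 -55 -89.2; end -1 -35 -88.0; end -1 -15 -87.5; end -1 5 -85.0; end -1 25 -89.2; end -1 45 -72.5; end 1 -55 100.3; end 1 -35 101.6; end 1 -15 101.0; end 1 5 100.7; end 1 25 101.1; end 1 45 79.0;
```

Top and scene agree on relative positions (spacer to jig, 178.1 vs 177.5 mm), with a constant offset of about 6 mm in x between the cameras. Sizes match the descriptions. I'll use the mean and correct later with the held part above the jig.

```bash
cat >> h.py <<'E'
def go(x,y,z,hd):
    """total turn about tool z (0.1rad units), then shift units after that turn (tool down)"""
    s=arm.read_state(); q=s['tool_rot']; r=R.from_quat(np.r_[q[1:],q[0]])
    ty=r.as_matrix()[:,1]; h=np.degrees(np.arctan2(ty[1],ty[0]))
    tz=r.as_matrix()[:,2]
    turn=-np.radians((hd-h+180)%360-180)*10
    t=np.radians(hd); Y=np.array([np.cos(t),np.sin(t),0]); Z=np.array([0,0,-1.]); X=np.cross(Y,Z)
    d=np.array([x,y,z])-s['tcp_pos']
    print('t',round(s['time_s'],2),'tcp',s['tcp_pos'].round(4),'hd',h.round(2),'tz',tz[:2].round(4),'w',round(s['gripper_width'],4),'F',s['ft_force'].round(1),'grip',round(s['grip_force'],1),'\n turn',turn.round(3),'shift',(np.array([X@d,Y@d,Z@d])/.025).round(3))
E
python3 -c "
from h import *
go(.4224,-.2825,.06,39.6)"
```

```text
t 0.1 tcp [0.2399 0.5221 0.2132] hd 65.32 tz [-0.0007 -0.0014] w 0.0911 F [ 0.4 -0.7  0.2] grip 0.0 
 turn 4.488 shift [-29.449 -14.89    6.128]
```

Call:
play_rows([
  [0,0,0,0,0,0.9],
  [0,0,0,0,0,0.9],
  [0,0,0,0,0,0.9],
  [0,0,0,0,0,0.9],
  [0,0,0,0,0,0.89],
], jaw=1, force=15)

```text
time_s: 0.6
tcp_pos: [0.24, 0.5222, 0.2135]
tool_rot: [-0.0, 0.428, 0.904, -0.001]
ft_force: [0.3, 0.5, 0.3]
gripper_width: 0.0912
grip_force: 0.0
```

Call:
play_rows([
  [-0.92,-0.465,0,0,0,0],
  [-0.92,-0.465,0,0,0,0],
  [-0.92,-0.465,0,0,0,0],
  [-0.92,-0.465,0,0,0,0],
  [-0.92,-0.465,0,0,0,0],
  [-0.92,-0.465,0,0,0,0],
  [-0.92,-0.465,0,0,0,0],
  [-0.92,-0.465,0,0,0,0],
])

```text
time_s: 1.4
tcp_pos: [0.2856, 0.3202, 0.2136]
tool_rot: [-0.0, 0.426, 0.905, -0.0]
ft_force: [0.1, -1.0, -0.6]
gripper_width: 0.0911
grip_force: 0.0
```

Call:
play_rows([
  [-0.92,-0.465,0,0,0,0],
  [-0.92,-0.465,0,0,0,0],
  [-0.92,-0.465,0,0,0,0],
  [-0.92,-0.465,0,0,0,0],
  [-0.92,-0.465,0,0,0,0],
  [-0.92,-0.465,0,0,0,0],
  [-0.92,-0.465,0,0,0,0],
  [-0.92,-0.465,0,0,0,0],
])

```text
time_s: 2.2
tcp_pos: [0.3311, 0.1193, 0.2137]
tool_rot: [-0.0, 0.426, 0.905, -0.0]
ft_force: [-0.1, 0.1, -0.4]
gripper_width: 0.0912
grip_force: 0.0
```

Call:
play_rows([
  [-0.92,-0.465,0,0,0,0],
  [-0.92,-0.465,0,0,0,0],
  [-0.92,-0.465,0,0,0,0],
  [-0.92,-0.465,0,0,0,0],
  [-0.92,-0.465,0,0,0,0],
  [-0.92,-0.465,0,0,0,0],
  [-0.92,-0.465,0,0,0,0],
  [-0.92,-0.465,0,0,0,0],
])

```text
time_s: 3.0
tcp_pos: [0.3767, -0.0817, 0.2137]
tool_rot: [-0.0, 0.426, 0.905, 0.0]
ft_force: [0.0, 0.5, 0.4]
gripper_width: 0.0913
grip_force: 0.0
```

Call:
play_rows([
  [-0.92,-0.465,0,0,0,0],
  [-0.92,-0.465,0,0,0,0],
  [-0.92,-0.465,0,0,0,0],
  [-0.92,-0.465,0,0,0,0],
  [-0.92,-0.465,0,0,0,0],
  [-0.92,-0.465,0,0,0,0],
  [-0.92,-0.465,0,0,0,0],
  [-0.92,-0.465,0,0,0,0],
])

```text
time_s: 3.8
tcp_pos: [0.4224, -0.2826, 0.2135]
tool_rot: [-0.0, 0.426, 0.905, 0.0]
ft_force: [-0.2, 0.1, -0.1]
gripper_width: 0.0913
grip_force: 0.0
```

Call:
play_rows([
  [0,0,0.875,0,0,0],
  [0,0,0.875,0,0,0],
  [0,0,0.875,0,0,0],
  [0,0,0.875,0,0,0],
  [0,0,0.875,0,0,0],
  [0,0,0.875,0,0,0],
  [0,0,0.875,0,0,0],
])

```text
time_s: 4.5
tcp_pos: [0.4223, -0.2816, 0.0597]
tool_rot: [-0.0, 0.426, 0.905, 0.0]
ft_force: [0.4, -0.3, -0.2]
gripper_width: 0.0908
grip_force: 0.0
```

Run:
```python
from h import *
go(.4224,-.2825,.003,39.6)
t=arm.camera('top'); s=arm.camera('scene'); cv2.imwrite('pics/top1.png',t); cv2.imwrite('pics/scene1.png',s)
def cr(im,x,y,w,h,k): return cv2.resize(im[y:y+h,x:x+w],(w*k,h*k),interpolation=cv2.INTER_CUBIC)
cv2.imwrite('pics/c3.png',np.vstack([np.hstack([cr(t,180,190,100,75,4),cr(t,330,180,100,75,4)]),np.hstack([cr(s,290,150,100,75,4),cr(s,90,140,100,75,4)])]))
for n,im,u,v in(('top',t,225,222),('scene',s,325,184)): print(n,np.round(rect(n,masks(im)[1],(u,v),.02),1))
for n,im,u,v in(('top',t,211,165),('scene',s,322,255)): print(n,np.round(rect(n,masks(im)[1],(u,v),.008),1))
```

```text
t 4.5 tcp [ 0.4223 -0.2816  0.0597] hd 39.59 tz [-0.0004  0.0004] w 0.0908 F [ 0.4 -0.3 -0.2] grip 0.0 
 turn -0.001 shift [-0.032 -0.019  2.267]
top [398.6 264.6 145.5  67.4 -55.2]
scene [409.5 264.  147.2  69.1 -55.4]
top [630.5 252.1 139.3  65.8  28.8]
scene [636.3 251.4 139.   64.9  28.4]
```

View pics/c3.png

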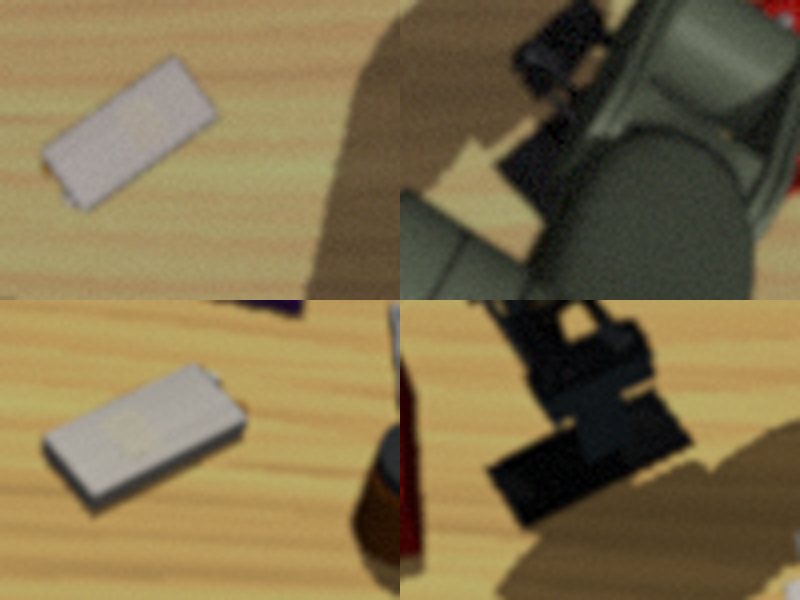

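The terminals show at the long cell's lower-left end (top ≈(192,233) and (197,238)), so that end is its -x. The gripper sits centred over the spacer. Descend and grip.

Call:
play_rows([
  [0,0,0.75,0,0,0],
  [0,0,0.75,0,0,0],
  [0,0,0.75,0,0,0],
  [0,0,0,0,0,0],
])

```text
time_s: 5.0
tcp_pos: [0.4215, -0.281, 0.0035]
tool_rot: [-0.002, 0.426, 0.905, 0.0]
ft_force: [0.0, 0.4, -0.2]
gripper_width: 0.0909
grip_force: 0.0
```

Call:
play_rows([
  [0,0,0,0,0,0],
  [0,0,0,0,0,0],
  [0,0,0,0,0,0],
  [0,0,0,0,0,0],
  [0,0,0,0,0,0],
], jaw=0, force=15)

```text
time_s: 5.5
tcp_pos: [0.423, -0.2821, 0.0054]
tool_rot: [0.001, 0.426, 0.905, -0.0]
ft_force: [-0.8, 0.7, 4.9]
gripper_width: 0.0636
grip_force: 15.0
```

Call:
play_rows([
  [0,0,-0.5,0,0,0],
  [0,0,-0.9,0,0,0],
  [0,0,-1,0,0,0],
  [0,0,-1,0,0,0],
  [0,0,-1,0,0,0],
  [0,0,-1,0,0,0],
  [0,0,-1,0,0,0],
])

```text
time_s: 6.2
tcp_pos: [0.4222, -0.2815, 0.1655]
tool_rot: [-0.0, 0.426, 0.905, 0.0]
ft_force: [0.3, -0.6, -0.3]
gripper_width: 0.0639
grip_force: 15.0
```

Call:
play_rows([
  [0,0,0,0,0,-0.99],
  [0,0,0,0,0,-0.99],
  [0,0,0,0,0,-0.99],
  [0,0,0,0,0,-0.99],
  [0,0,0,0,0,-0.99],
  [0,0,0,0,0,-0.99],
])

```text
time_s: 6.8
tcp_pos: [0.4223, -0.2815, 0.1644]
tool_rot: [-0.0, 0.14, 0.99, 0.0]
ft_force: [0.1, -0.7, -0.2]
gripper_width: 0.0637
grip_force: 15.0
```

Call:
play_rows([
  [0,0,0,0,0,-0.99],
  [0,0,0,0,0,-0.99],
  [0,0,0,0,0,-0.99],
  [0,0,0,0,0,-0.99],
  [0,0,0,0,0,-0.99],
  [0,0,0,0,0,-0.99],
])

```text
time_s: 7.4
tcp_pos: [0.4223, -0.2815, 0.1644]
tool_rot: [-0.0, -0.156, 0.988, 0.0]
ft_force: [-0.3, -0.5, -0.1]
gripper_width: 0.0637
grip_force: 15.0
```

Call:
play_rows([
  [-0.81,0.6,0,0,0,0],
  [-0.81,0.6,0,0,0,0],
  [-0.81,0.6,0,0,0,0],
  [-0.81,0.6,0,0,0,0],
  [-0.81,0.6,0,0,0,0],
  [-0.81,0.6,0,0,0,0],
])

```text
time_s: 8.0
tcp_pos: [0.5112, -0.1581, 0.1644]
tool_rot: [-0.0, -0.153, 0.988, 0.0]
ft_force: [0.4, 0.5, -1.2]
gripper_width: 0.0636
grip_force: 15.0
```

Call:
play_rows([
  [-0.81,0.6,0,0,0,0],
  [-0.81,0.6,0,0,0,0],
  [-0.81,0.6,0,0,0,0],
  [-0.81,0.6,0,0,0,0],
  [-0.81,0.6,0,0,0,0],
  [-0.81,0.6,0,0,0,0],
  [0,0,0.8,0,0,0],
  [0,0,0.8,0,0,0],
])

```text
time_s: 8.8
tcp_pos: [0.6, -0.0356, 0.1243]
tool_rot: [0.001, -0.154, 0.988, -0.0]
ft_force: [-0.4, 0.8, -0.8]
gripper_width: 0.0634
grip_force: 15.0
```

Run:
```python
from h import *
go(.600,-.036,.12,107.7)
t=arm.camera('top'); s=arm.camera('scene'); cv2.imwrite('pics/top2.png',t); cv2.imwrite('pics/scene2.png',s)
def cr(im,x,y,w,h,k): return cv2.resize(im[y:y+h,x:x+w],(w*k,h*k),interpolation=cv2.INTER_CUBIC)
cv2.imwrite('pics/c4.png',np.hstack([cr(t,250,80,100,130,4),cr(s,160,150,100,130,4)]))
```

```text
t 8.8 tcp [ 0.6    -0.0356  0.1243] hd 107.75 tz [0.0011 0.    ] w 0.0634 F [-0.4  0.8 -0.8] grip 15.0 
 turn 0.008 shift [ 0.006 -0.014  0.171]
```

View pics/c4.png

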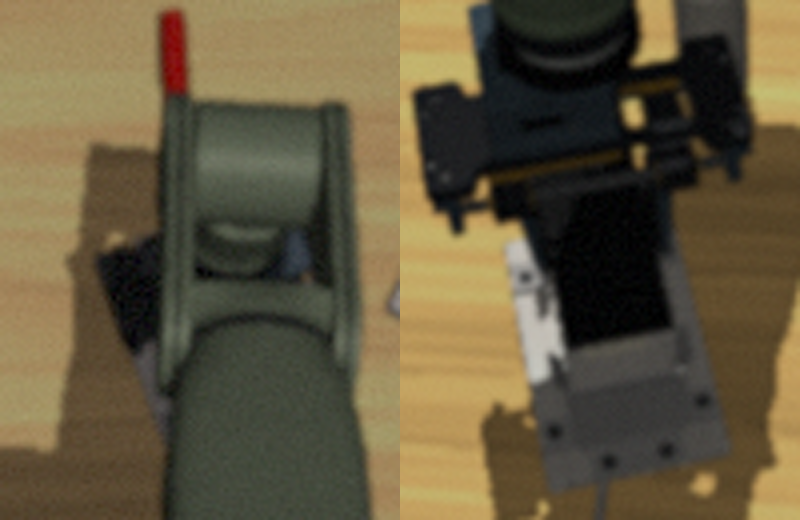

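Run:
```python
from h import *
s=cv2.imread('pics/scene2.png'); v=cv2.cvtColor(s,cv2.COLOR_BGR2HSV)[...,2].astype(float)
t=np.radians(17.7); ex=np.array([np.cos(t),np.sin(t),0]); ey=np.array([-np.sin(t),np.cos(t),0])
C=np.array([.6034,-.0355,0])
def prof(z,axis,o,lo,hi):
    a=np.arange(lo,hi,.0005); out=[]
    for k in o:
        P=C+[0,0,z]+(np.outer(a,ex)+k*ey if axis=='x' else np.outer(a,ey)+k*ex)
        p=w2px('scene',P).astype(np.float32)
        g=cv2.remap(v.astype(np.float32),p[:,0][None],p[:,1][None],cv2.INTER_LINEAR)[0]
        i=np.where(np.diff((g>32).astype(int))!=0)[0]; out.append((a[i]*1000).round(1).tolist())
    return out
for z in(.121,.129):
    print(z,'x edge',prof(z,'x',[-.02,-.01,0,.01,.02],.04,.1)); print('y edges',prof(z,'y',[.03,.04,.05,.06],-.06,.06))
print(v[225:250:2,215].tolist())
```

```text
0.121 x edge [[65.5], [65.5], [66.0], [66.0], [65.5]]
y edges [[-28.5, 32.0], [-29.0, 32.0], [-28.5, 32.0], [-28.5, 31.5]]
0.129 x edge [[70.5], [70.5], [71.0], [71.0], [71.0]]
y edges [[-29.0, 31.5], [-28.5, 30.5], [-29.0, 31.5], [-29.0, 31.5]]
[2.0, 8.0, 5.0, 5.0, 17.0, 67.0, 85.0, 76.0, 78.0, 75.0, 69.0, 57.0, 58.0]
```

Scene: the held spacer's +x edge is at about (215,234). Relative to the jig it sits about 2.5 mm short in x and about 1 mm toward +y. Correct and lower.

Call:
play_rows([
  [-0.09,-0.05,0,0,0,0],
  [0,0,0.4,0,0,0],
  [0,0,0.4,0,0,0],
  [0,0,0.3,0,0,0],
  [0,0,0.3,0,0,0],
  [0,0,0.3,0,0,0],
  [0,0,0,0,0,0],
])

```text
time_s: 9.6
tcp_pos: [0.6011, -0.037, 0.0807]
tool_rot: [-0.001, -0.153, 0.988, 0.0]
ft_force: [-0.0, -0.5, -0.8]
gripper_width: 0.0637
grip_force: 15.0
```

Call:
play_rows([
  [0,0,0.3,0,0,0],
  [0,0,0.3,0,0,0],
  [0,0,0.3,0,0,0],
  [0,0,0.3,0,0,0],
  [0,0,0,0,0,0],
])

```text
time_s: 10.1
tcp_pos: [0.6011, -0.037, 0.0506]
tool_rot: [-0.001, -0.153, 0.988, 0.0]
ft_force: [0.2, 0.4, 0.1]
gripper_width: 0.0638
grip_force: 15.0
```

Call:
play_rows([
  [0,0,0.08,0,0,0],
  [0,0,0.08,0,0,0],
  [0,0,0,0,0,0],
])

```text
time_s: 10.4
tcp_pos: [0.602, -0.037, 0.048]
tool_rot: [0.0, -0.154, 0.988, 0.0]
ft_force: [0.2, 0.4, 0.1]
gripper_width: 0.0636
grip_force: 15.0
```

Call:
play_rows([
  [0,0,0.06,0,0,0],
  [0,0,0,0,0,0],
])

```text
time_s: 10.6
tcp_pos: [0.602, -0.037, 0.0466]
tool_rot: [0.0, -0.153, 0.988, 0.0]
ft_force: [-0.4, -0.4, -1.2]
gripper_width: 0.0636
grip_force: 15.0
```

Call:
play_rows([
  [0,0,0.06,0,0,0],
  [0,0,0,0,0,0],
])

```text
time_s: 10.8
tcp_pos: [0.6022, -0.0371, 0.0455]
tool_rot: [0.0, -0.153, 0.988, -0.0]
ft_force: [-0.8, 0.1, 1.5]
gripper_width: 0.0636
grip_force: 15.0
```

Call:
play_rows([
  [0,0,0.06,0,0,0],
  [0,0,0,0,0,0],
])

```text
time_s: 11.0
tcp_pos: [0.6022, -0.037, 0.0454]
tool_rot: [0.001, -0.153, 0.988, -0.0]
ft_force: [-2.4, 0.4, 10.7]
gripper_width: 0.0637
grip_force: 15.0
```

Contact came at the predicted height, so release, lift, shut the fingers and press.

Call:
play_rows([
  [0,0,-0.05,0,0,0],
  [0,0,0,0,0,0],
  [0,0,0,0,0,0],
  [0,0,-0.6,0,0,0],
  [0,0,-0.8,0,0,0],
], jaw=0.9)

```text
time_s: 11.5
tcp_pos: [0.6009, -0.0369, 0.0787]
tool_rot: [-0.002, -0.153, 0.988, 0.0]
ft_force: [0.2, 0.2, 1.1]
gripper_width: 0.0821
grip_force: 0.0
```

Call:
play_rows([
  [0,0,0,0,0,0],
  [0,0,0,0,0,0],
  [0,0,0.3,0,0,0],
  [0,0,0.3,0,0,0],
  [0,0,0.3,0,0,0],
  [0,0,0.1,0,0,0],
], jaw=0)

```text
time_s: 12.1
tcp_pos: [0.6009, -0.0369, 0.0528]
tool_rot: [-0.002, -0.153, 0.988, 0.0]
ft_force: [-0.1, -0.1, 0.3]
gripper_width: 0.0372
grip_force: 0.0
```

```bash
python3 -c "
from h import *
go(.602,-.037,.048,107.7)"
```

```text
t 12.1 tcp [ 0.6009 -0.0369  0.0528] hd 107.66 tz [-0.0033  0.0004] w 0.0372 F [-0.1 -0.1  0.3] grip 0.0 
 turn -0.007 shift [-0.042 -0.016  0.193]
```

Call:
play_rows([
  [0,0,0,0,0,0],
  [0,0,0,0,0,0],
  [0,0,0,0,0,0],
  [0,0,0,0,0,0],
  [0,0,0,0,0,0],
  [0,0,0.15,0,0,0],
  [0,0,0,0,0,0],
])

```text
time_s: 12.8
tcp_pos: [0.6016, -0.037, 0.0506]
tool_rot: [-0.0, -0.154, 0.988, 0.0]
ft_force: [0.0, 0.1, 0.2]
gripper_width: -0.0001
grip_force: 0.0
```

Call:
play_rows([
  [0,0,0.06,0,0,0],
  [0,0,0,0,0,0],
])

```text
time_s: 13.0
tcp_pos: [0.6018, -0.037, 0.0493]
tool_rot: [-0.0, -0.153, 0.988, 0.0]
ft_force: [0.7, -0.5, 0.0]
gripper_width: 0.0001
grip_force: 0.0
```

Call:
play_rows([
  [0,0,0.06,0,0,0],
  [0,0,0,0,0,0],
])

```text
time_s: 13.2
tcp_pos: [0.6022, -0.0371, 0.0483]
tool_rot: [0.0, -0.153, 0.988, -0.0]
ft_force: [-0.7, -0.1, 1.0]
gripper_width: 0.0006
grip_force: 0.8
```

Call:
play_rows([
  [0,0,0.08,0,0,0],
  [0,0,0,0,0,0],
])

```text
time_s: 13.4
tcp_pos: [0.6022, -0.0371, 0.0483]
tool_rot: [0.001, -0.154, 0.988, -0.0]
ft_force: [-3.8, 0.9, 13.2]
gripper_width: 0.0007
grip_force: 6.6
```

Call:
play_rows([
  [0,0,0.03,0,0,0],
  [0,0,0,0,0,0],
  [0,0,0,0,0,0],
  [0,0,0,0,0,0],
  [0,0,0,0,0,0],
])

```text
time_s: 13.9
tcp_pos: [0.6022, -0.0371, 0.0483]
tool_rot: [0.001, -0.154, 0.988, -0.0]
ft_force: [-4.5, -0.0, 17.6]
gripper_width: 0.0005
grip_force: 8.5
```

```bash
python3 -c "
from h import *
print(arm.read_state()['ft_torque'])
go(.404,.262,.2,34.7)"
```

```text
[ 0.15449837  1.00172881 -0.00843677]
t 13.9 tcp [ 0.6022 -0.0371  0.0483] hd 107.66 tz [ 0.0016 -0.0001] w 0.0005 F [-4.5 -0.  17.6] grip 8.5 
 turn 12.734 shift [14.349  0.291 -6.07 ]
```

Pressed to 17.6 N at z = 0.0483 (expected 0.048), so the spacer lies flat. On to the long cell.

Call:
play_rows([
  [0,0,-0.7,0,0,0],
  [0,0,-1,0,0,0],
  [0,0,-1,0,0,0],
  [0,0,-1,0,0,0],
  [0,0,-1,0,0,0],
  [0,0,-1,0,0,0],
  [0,0,-0.6,0,0,0],
])

```text
time_s: 14.6
tcp_pos: [0.6027, -0.0371, 0.2049]
tool_rot: [0.001, -0.153, 0.988, -0.0]
ft_force: [0.8, 1.1, 0.6]
gripper_width: 0.0005
grip_force: 0.0
```

Call:
play_rows([
  [0,0,0,0,0,0.98],
  [0,0,0,0,0,0.98],
  [0,0,0,0,0,0.98],
  [0,0,0,0,0,0.98],
  [0,0,0,0,0,0.98],
  [0,0,0,0,0,0.98],
  [0,0,0,0,0,0.98],
], jaw=1)

```text
time_s: 15.3
tcp_pos: [0.6019, -0.037, 0.2026]
tool_rot: [-0.0, 0.19, 0.982, 0.0]
ft_force: [-0.3, 0.3, 0.0]
gripper_width: 0.0537
grip_force: 0.0
```

Call:
play_rows([
  [0,0,0,0,0,0.98],
  [0,0,0,0,0,0.98],
  [0,0,0,0,0,0.98],
  [0,0,0,0,0,0.98],
  [0,0,0,0,0,0.98],
  [0,0,0,0,0,0.98],
])

```text
time_s: 15.9
tcp_pos: [0.6019, -0.037, 0.2026]
tool_rot: [-0.0, 0.466, 0.885, -0.0]
ft_force: [-0.4, 0.1, 0.4]
gripper_width: 0.0911
grip_force: 0.0
```

Call:
play_rows([
  [0.95,0.02,0,0,0,0],
  [0.95,0.02,0,0,0,0],
  [0.95,0.02,0,0,0,0],
  [0.95,0.02,0,0,0,0],
  [0.95,0.02,0,0,0,0],
  [0.95,0.02,0,0,0,0],
  [0.95,0.02,0,0,0,0],
  [0.95,0.02,0,0,0,0],
])

```text
time_s: 16.7
tcp_pos: [0.4965, 0.1222, 0.2027]
tool_rot: [-0.0, 0.464, 0.886, 0.0]
ft_force: [1.1, 0.4, -0.1]
gripper_width: 0.0914
grip_force: 0.0
```

Call:
play_rows([
  [0.95,0.02,0,0,0,0],
  [0.95,0.02,0,0,0,0],
  [0.95,0.02,0,0,0,0],
  [0.95,0.02,0,0,0,0],
  [0.95,0.02,0,0,0,0],
  [0.95,0.02,0,0,0,0],
  [0.95,0.02,0,0,0,0],
])

```text
time_s: 17.4
tcp_pos: [0.4048, 0.2609, 0.2027]
tool_rot: [-0.0, 0.464, 0.886, 0.0]
ft_force: [-0.7, 0.6, -0.7]
gripper_width: 0.0911
grip_force: 0.0
```

```bash
python3 -c "
from h import *
go(.4038,.2615,.006,34.7)
s=arm.camera('scene'); cv2.imwrite('pics/scene3.png',s); t=arm.camera('top'); cv2.imwrite('pics/top3.png',t)
cv2.imwrite('pics/c5.png',np.hstack([cv2.resize(a,None,fx=4,fy=4,interpolation=2) for a in (s[110:230,160:260],s[100:220,280:380])]))
"
```

```text
t 17.4 tcp [0.4048 0.2609 0.2027] hd 34.66 tz [0.     0.0001] w 0.0911 F [-0.7  0.6 -0.7] grip 0.0 
 turn -0.006 shift [ 0.042 -0.02   7.869]
```

View pics/c5.png

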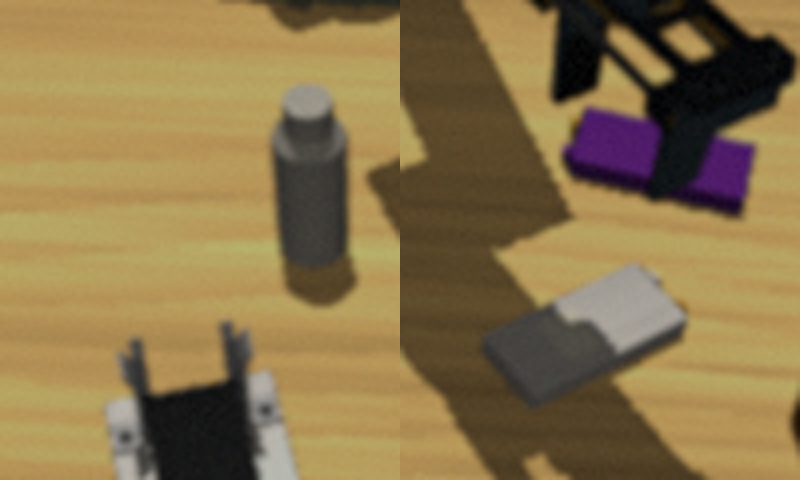

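Crop: the spacer lies between the guides (scene ≈(208,215)), and the cell is at (307,183) with terminals at its right end. Descend and grip.

Call:
play_rows([
  [0,0,1,0,0,0],
  [0,0,1,0,0,0],
  [0,0,1,0,0,0],
  [0,0,1,0,0,0],
  [0,0,1,0,0,0],
  [0,0,1,0,0,0],
  [0,0,0.8,0,0,0],
  [0,0,0.5,0,0,0],
])

```text
time_s: 18.3
tcp_pos: [0.4053, 0.2591, 0.0188]
tool_rot: [-0.0, 0.464, 0.886, -0.001]
ft_force: [-1.3, -0.1, -0.9]
gripper_width: 0.0912
grip_force: 0.0
```

Call:
play_rows([
  [0,0,0.5,0,0,0],
  [0,0,0,0,0,0],
])

```text
time_s: 18.5
tcp_pos: [0.4049, 0.259, 0.0064]
tool_rot: [-0.001, 0.464, 0.886, -0.002]
ft_force: [-0.2, -0.2, 0.1]
gripper_width: 0.0912
grip_force: 0.0
```

Call:
play_rows([
  [0,0,0,0,0,0],
  [0,0,0,0,0,0],
  [0,0,0,0,0,0],
  [0,0,0,0,0,0],
  [0,0,0,0,0,0],
  [0,0,0,0,0,0],
], jaw=0, force=28)

```text
time_s: 19.1
tcp_pos: [0.406, 0.2605, 0.0084]
tool_rot: [0.0, 0.464, 0.886, 0.001]
ft_force: [-0.7, -0.3, 5.9]
gripper_width: 0.0638
grip_force: 28.0
```

Call:
play_rows([
  [0,0,-0.5,0,0,0],
  [0,0,-0.9,0,0,0],
  [0,0,-1,0,0,0],
  [0,0,-1,0,0,0],
  [0,0,-1,0,0,0],
  [0,0,-1,0,0,0],
  [0,0,-0.6,0,0,0],
])

```text
time_s: 19.8
tcp_pos: [0.4054, 0.2603, 0.159]
tool_rot: [0.0, 0.464, 0.886, 0.0]
ft_force: [0.6, -0.0, -2.3]
gripper_width: 0.064
grip_force: 28.0
```

Call:
play_rows([
  [0,0,0,0,0,-0.98],
  [0,0,0,0,0,-0.98],
  [0,0,0,0,0,-0.98],
  [0,0,0,0,0,-0.98],
  [0,0,0,0,0,-0.98],
  [0,0,0,0,0,-0.98],
  [0,0,0,0,0,-0.98],
])

```text
time_s: 20.5
tcp_pos: [0.4046, 0.2598, 0.1569]
tool_rot: [-0.001, 0.137, 0.991, -0.001]
ft_force: [0.1, -0.3, -2.5]
gripper_width: 0.0637
grip_force: 28.0
```

Call:
play_rows([
  [0,0,0,0,0,-0.98],
  [0,0,0,0,0,-0.98],
  [0,0,0,0,0,-0.98],
  [0,0,0,0,0,-0.98],
  [0,0,0,0,0,-0.98],
  [0,0,0,0,0,-0.98],
])

```text
time_s: 21.1
tcp_pos: [0.4046, 0.2598, 0.1568]
tool_rot: [-0.001, -0.156, 0.988, -0.0]
ft_force: [0.3, 0.6, -3.8]
gripper_width: 0.0636
grip_force: 28.0
```

Call:
play_rows([
  [-0.28,-0.98,0,0,0,0],
  [-0.28,-0.98,0,0,0,0],
  [-0.28,-0.98,0,0,0,0],
  [-0.28,-0.98,0,0,0,0],
  [-0.28,-0.98,0,0,0,0],
  [-0.28,-0.98,0,0,0,0],
  [-0.28,-0.98,0,0,0,0],
])

```text
time_s: 21.8
tcp_pos: [0.5038, 0.1107, 0.1568]
tool_rot: [-0.001, -0.154, 0.988, 0.0]
ft_force: [-0.4, -0.6, -3.6]
gripper_width: 0.0638
grip_force: 28.0
```

Call:
play_rows([
  [-0.28,-0.98,0,0,0,0],
  [-0.28,-0.98,0,0,0,0],
  [-0.28,-0.98,0,0,0,0],
  [-0.28,-0.98,0,0,0,0],
  [-0.28,-0.98,0,0,0,0],
  [-0.28,-0.98,0,0,0,0],
  [-0.28,-0.98,0,0,0,0],
  [0,0,0,0,0,0],
])

```text
time_s: 22.6
tcp_pos: [0.6039, -0.0393, 0.1564]
tool_rot: [-0.0, -0.152, 0.988, -0.0]
ft_force: [-0.9, 0.3, -3.1]
gripper_width: 0.0638
grip_force: 28.0
```

```bash
cat >> h.py <<'E'
def crop(im,x,y,w,h,k): return cv2.resize(im[y:y+h,x:x+w],(w*k,h*k),interpolation=cv2.INTER_CUBIC)
def profs(im,ch,z,axis,o,lo,hi,C=(.6034,-.0355),step=.002):
    "values of channel along jig axis at height z, scene camera"
    t=np.radians(17.7); ex=np.array([np.cos(t),np.sin(t),0]); ey=np.array([-np.sin(t),np.cos(t),0])
    a=np.arange(lo,hi,step); g=[]
    for k in o:
        P=np.array([*C,z])+(np.outer(a,ex)+k*ey if axis=='x' else np.outer(a,ey)+k*ex)
        p=w2px('scene',P).astype(np.float32)
        g.append(cv2.remap(cv2.cvtColor(im,cv2.COLOR_BGR2HSV)[...,ch].astype(np.float32),p[:,0][None],p[:,1][None],cv2.INTER_LINEAR)[0])
    return (a*1000).round(1),np.mean(g,0).round(0)
E
python3 - <<'E'
from h import *
go(.6022,-.037,.14,107.66)
s=arm.camera('scene'); cv2.imwrite('pics/scene4.png',s)
z=arm.read_state()['tcp_pos'][2]-.007; print(z)
cv2.imwrite('pics/c6.png',crop(s,150,130,110,140,4))
for ax,o,lo,hi in(('x',[-.015,0,.015],.05,.09),('y',[.04,.05,.06],-.045,.045)):
    a,g=profs(s,2,z+.02,ax,o,lo,hi); print(ax,list(zip(a.tolist(),g.tolist())))
E
```

```text
t 22.6 tcp [ 0.6039 -0.0393  0.1564] hd 107.53 tz [-0.0008 -0.001 ] w 0.0638 F [-0.9  0.3 -3.1] grip 28.0 
 turn -0.023 shift [0.037 0.11  0.657]
0.14935226099512897
x [(50.0, 77.0), (52.0, 77.0), (54.0, 76.0), (56.0, 76.0), (58.0, 75.0), (60.0, 76.0), (62.0, 78.0), (64.0, 78.0), (66.0, 77.0), (68.0, 73.0), (70.0, 70.0), (72.0, 67.0), (74.0, 65.0), (76.0, 58.0), (78.0, 43.0), (80.0, 24.0), (82.0, 10.0), (84.0, 5.0), (86.0, 8.0), (88.0, 7.0)]
y [(-45.0, 147.0), (-43.0, 144.0), (-41.0, 139.0), (-39.0, 126.0), (-37.0, 106.0), (-35.0, 85.0), (-33.0, 74.0), (-31.0, 74.0), (-29.0, 75.0), (-27.0, 74.0), (-25.0, 76.0), (-23.0, 76.0), (-21.0, 76.0), (-19.0, 76.0), (-17.0, 76.0), (-15.0, 76.0), (-13.0, 76.0), (-11.0, 77.0), (-9.0, 77.0), (-7.0, 75.0), (-5.0, 75.0), (-3.0, 77.0), (-1.0, 77.0), (1.0, 78.0), (3.0, 78.0), (5.0, 77.0), (7.0, 77.0), (9.0, 77.0), (11.0, 76.0), (13.0, 75.0), (15.0, 76.0), (17.0, 77.0), (19.0, 77.0), (21.0, 76.0), (23.0, 75.0), (25.0, 74.0), (27.0, 70.0), (29.0, 65.0), (31.0, 62.0), (33.0, 60.0), (35.0, 60.0), (37.0, 62.0), (39.0, 67.0), (41.0, 74.0), (43.0, 83.0)]
```

View pics/c6.png

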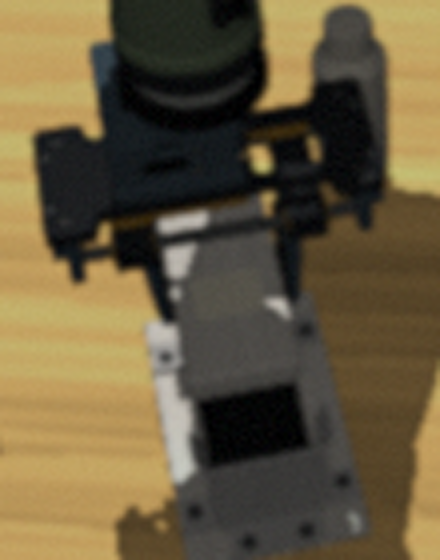

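The cell is held level above the jig with its terminals toward the robot. Its +x lower edge is about 2.5 mm short, and by TCP it is 2.7 mm low in y. Correct and lower.

Call:
play_rows([
  [-0.08,0.11,0,0,0,-0.02],
  [0,0,0.5,0,0,0],
  [0,0,0.5,0,0,0],
  [0,0,0.4,0,0,0],
  [0,0,0.4,0,0,0],
  [0,0,0.3,0,0,0],
  [0,0,0,0,0,0],
])

```text
time_s: 23.35
tcp_pos: [0.6031, -0.0335, 0.1038]
tool_rot: [-0.001, -0.155, 0.988, 0.0]
ft_force: [-0.9, -0.7, -3.1]
gripper_width: 0.0643
grip_force: 28.0
```

Call:
play_rows([
  [0,0,0.3,0,0,0],
  [0,0,0.3,0,0,0],
  [0,0,0.3,0,0,0],
  [0,0,0.3,0,0,0],
  [0,0,0.2,0,0,0],
  [0,0,0,0,0,0],
])

```text
time_s: 23.95
tcp_pos: [0.6034, -0.0336, 0.0693]
tool_rot: [-0.001, -0.154, 0.988, 0.0]
ft_force: [-0.3, 0.9, -3.3]
gripper_width: 0.0639
grip_force: 28.0
```

Call:
play_rows([
  [0,-0.06,0,0,0,0],
  [0,0,0.2,0,0,0],
  [0,0,0.1,0,0,0],
  [0,0,0,0,0,0],
])

```text
time_s: 24.35
tcp_pos: [0.6041, -0.0351, 0.0624]
tool_rot: [-0.0, -0.154, 0.988, 0.0]
ft_force: [-0.4, 0.9, -3.2]
gripper_width: 0.0638
grip_force: 28.0
```

Call:
play_rows([
  [0,0,0.1,0,0,0],
  [0,0,0.05,0,0,0],
  [0,0,0,0,0,0],
])

```text
time_s: 24.65
tcp_pos: [0.6044, -0.035, 0.0588]
tool_rot: [-0.0, -0.155, 0.988, 0.0]
ft_force: [0.1, 0.2, -3.2]
gripper_width: 0.0635
grip_force: 28.0
```

Call:
play_rows([
  [0,0,0.05,0,0,0],
  [0,0,0,0,0,0],
])

```text
time_s: 24.85
tcp_pos: [0.6044, -0.035, 0.0577]
tool_rot: [-0.0, -0.154, 0.988, 0.0]
ft_force: [0.1, 0.3, -4.7]
gripper_width: 0.0637
grip_force: 28.0
```

Call:
play_rows([
  [0,0,0.06,0,0,0],
  [0,0,0,0,0,0],
])

```text
time_s: 25.05
tcp_pos: [0.6047, -0.0351, 0.0565]
tool_rot: [0.0, -0.154, 0.988, -0.0]
ft_force: [-0.6, -0.2, -1.0]
gripper_width: 0.0637
grip_force: 28.0
```

Call:
play_rows([
  [0,0,0.05,0,0,0],
  [0,0,0,0,0,0],
])

```text
time_s: 25.25
tcp_pos: [0.6047, -0.0351, 0.0565]
tool_rot: [0.0, -0.154, 0.988, -0.0]
ft_force: [-2.3, -0.4, 6.0]
gripper_width: 0.064
grip_force: 28.0
```

Call:
play_rows([
  [0,0,-0.04,0,0,0],
  [0,0,0,0,0,0],
  [0,0,0,0,0,0],
  [0,0,-0.7,0,0,0],
  [0,0,-0.9,0,0,0],
], jaw=0.85)

```text
time_s: 25.75
tcp_pos: [0.6036, -0.035, 0.0952]
tool_rot: [-0.002, -0.155, 0.988, 0.0]
ft_force: [0.5, -1.4, -0.8]
gripper_width: 0.0776
grip_force: 0.0
```

Call:
play_rows([
  [0.1,0,0,0,0,0],
  [0,0,0,0,0,0],
  [0,0,0,0,0,0],
  [0,0,0,0,0,0],
  [0,0,0.3,0,0,0],
  [0,0,0.3,0,0,0],
  [0,0,0.3,0,0,0],
  [0,0,0,0,0,0],
], jaw=0)

```text
time_s: 26.55
tcp_pos: [0.601, -0.0357, 0.0717]
tool_rot: [-0.002, -0.154, 0.988, 0.0]
ft_force: [-0.6, -0.1, -1.1]
gripper_width: 0.0164
grip_force: 0.0
```

Call:
play_rows([
  [0,0,0,0,0,0],
  [0,0,0,0,0,0],
  [0,0,0,0,0,0],
  [0,0,0.05,0,0,0],
  [0,0,0,0,0,0],
])

```text
time_s: 27.05
tcp_pos: [0.6021, -0.0358, 0.0724]
tool_rot: [0.0, -0.154, 0.988, 0.0]
ft_force: [0.2, -0.6, 0.1]
gripper_width: 0.0004
grip_force: 0.0
```

Call:
play_rows([
  [0,0,0.08,0,0,0],
  [0,0,0.06,0,0,0],
  [0,0,0,0,0,0],
])

```text
time_s: 27.35
tcp_pos: [0.6019, -0.0358, 0.0685]
tool_rot: [-0.0, -0.154, 0.988, 0.0]
ft_force: [-0.3, -0.2, -0.3]
gripper_width: 0.0006
grip_force: 0.0
```

Call:
play_rows([
  [0,0,0.06,0,0,0],
  [0,0,0,0,0,0],
])

```text
time_s: 27.55
tcp_pos: [0.6021, -0.0358, 0.0683]
tool_rot: [0.0, -0.154, 0.988, 0.0]
ft_force: [-2.5, 0.1, 6.1]
gripper_width: 0.0003
grip_force: 2.9
```

Call:
play_rows([
  [0,0,0.06,0,0,0],
  [0,0,0,0,0,0],
])

```text
time_s: 27.75
tcp_pos: [0.6021, -0.0358, 0.0683]
tool_rot: [0.0, -0.155, 0.988, -0.0]
ft_force: [-4.6, -0.8, 13.5]
gripper_width: 0.0007
grip_force: 6.8
```

Call:
play_rows([
  [0,0,0.04,0,0,0],
  [0,0,0,0,0,0],
  [0,0,0,0,0,0],
  [0,0,0,0,0,0],
  [0,0,0,0,0,0],
])

```text
time_s: 28.25
tcp_pos: [0.6021, -0.0358, 0.0682]
tool_rot: [0.001, -0.154, 0.988, -0.0]
ft_force: [-5.6, 1.0, 18.6]
gripper_width: 0.0006
grip_force: 9.4
```

Call:
play_rows([
  [0,0,-0.7,0,0,0],
  [0,0,-1,0,0,0],
  [0,0,-1,0,0,0],
  [0,0,-1,0,0,0],
  [0,0,-0.8,0,0,0],
  [0,0,0,0,0,-0.98],
  [0,0,0,0,0,-0.96],
])

```text
time_s: 28.95
tcp_pos: [0.6025, -0.0359, 0.1783]
tool_rot: [0.001, -0.251, 0.968, -0.0]
ft_force: [0.2, -0.1, -1.1]
gripper_width: 0.0005
grip_force: 0.0
```

Call:
play_rows([
  [-0.66,0.95,0,0,0,0],
  [-0.66,0.95,0,0,0,0],
  [-0.66,0.95,0,0,0,0],
  [-0.66,0.95,0,0,0,0],
  [-0.66,0.95,0,0,0,0],
], jaw=1)

```text
time_s: 29.45
tcp_pos: [0.617, 0.1091, 0.1773]
tool_rot: [0.0, -0.249, 0.968, 0.0]
ft_force: [0.5, -0.7, -1.7]
gripper_width: 0.0377
grip_force: 0.0
```

Call:
play_rows([
  [-0.66,0.95,0,0,0,0],
  [-0.66,0.95,0,0,0,0],
  [-0.66,0.95,0,0,0,0],
  [-0.66,0.95,0,0,0,0],
  [-0.66,0.95,0,0,0,0],
  [0,0,0,0,0,0],
  [0,0,0,0,0,0],
])

```text
time_s: 30.15
tcp_pos: [0.6316, 0.252, 0.1769]
tool_rot: [-0.0, -0.25, 0.968, -0.0]
ft_force: [-0.9, -0.3, 0.3]
gripper_width: 0.0907
grip_force: 0.0
```

Run:
```python
from h import *
go(.6335,.2518,.003,118.7)
s=arm.camera('scene'); cv2.imwrite('pics/scene5.png',s)
cv2.imwrite('pics/c7.png',np.hstack([crop(s,160,170,100,120,4),crop(s,270,170,100,120,4)]))
```

```text
t 30.15 tcp [0.6316 0.252  0.1769] hd 118.96 tz [-0.0006 -0.0007] w 0.0907 F [-0.9 -0.3  0.3] grip 0.0 
 turn 0.045 shift [-0.062 -0.045  6.957]
```

View pics/c7.png

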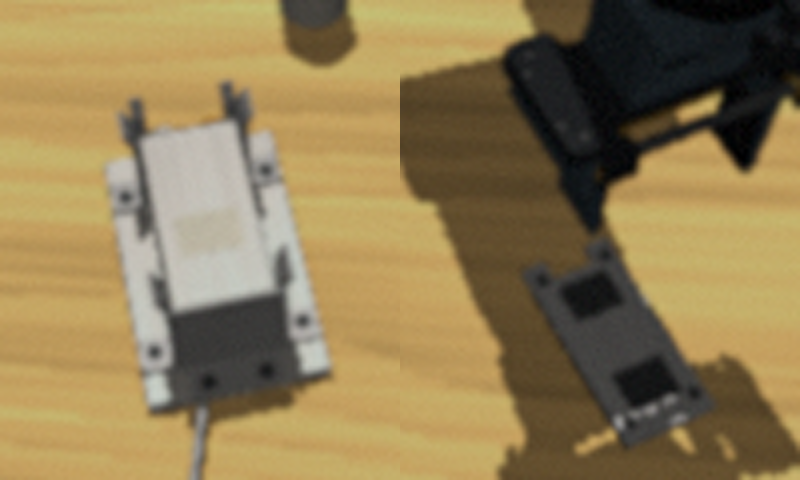

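The cell lies flat in the jig, pressed to 18.6 N at z = 0.0682. The plate is at scene (325,255), notch toward the robot. Descend and grip.

Call:
play_rows([
  [-0.06,-0.04,0.9,0,0,0.04],
  [0,0,1,0,0,0],
  [0,0,1,0,0,0],
  [0,0,1,0,0,0],
  [0,0,1,0,0,0],
  [0,0,0.9,0,0,0],
  [0,0,0.5,0,0,0],
  [0,0,0.3,0,0,0],
])

```text
time_s: 31.0
tcp_pos: [0.6334, 0.2505, 0.0114]
tool_rot: [-0.001, -0.247, 0.969, -0.0]
ft_force: [-0.4, -0.4, 0.4]
gripper_width: 0.0913
grip_force: 0.0
```

Call:
play_rows([
  [0,0,0.3,0,0,0],
  [0,0,0.05,0,0,0],
  [0,0,0,0,0,0],
])

```text
time_s: 31.3
tcp_pos: [0.634, 0.2518, 0.0041]
tool_rot: [0.001, -0.247, 0.969, 0.0]
ft_force: [-0.1, -0.7, -0.3]
gripper_width: 0.0916
grip_force: 0.0
```

Call:
play_rows([
  [0,0,0,0,0,0],
  [0,0,0,0,0,0],
  [0,0,0,0,0,0],
  [0,0,0,0,0,0],
  [0,0,0,0,0,0],
  [0,0,0,0,0,0],
], jaw=0, force=25)

```text
time_s: 31.9
tcp_pos: [0.6338, 0.2518, 0.0039]
tool_rot: [0.0, -0.248, 0.969, 0.0]
ft_force: [-0.7, -0.0, 2.0]
gripper_width: 0.0637
grip_force: 25.0
```

Call:
play_rows([
  [0,0,-0.4,0,0,0],
  [0,0,-0.9,0,0,0],
  [0,0,-1,0,0,0],
  [0,0,-1,0,0,0],
  [0,0,-1,0,0,0],
  [0,0,-1,0,0,0],
  [0,0,-0.5,0,0,0],
])

```text
time_s: 32.6
tcp_pos: [0.6344, 0.252, 0.1513]
tool_rot: [0.002, -0.247, 0.969, 0.0]
ft_force: [0.8, -0.5, -2.7]
gripper_width: 0.0632
grip_force: 25.0
```

Call:
play_rows([
  [0,0,0,0,0,0.96],
  [0,0,0,0,0,0.96],
  [0.43,-0.96,0,0,0,0],
  [0.43,-0.96,0,0,0,0],
  [0.43,-0.96,0,0,0,0],
  [0.43,-0.96,0,0,0,0],
  [0.43,-0.96,0,0,0,0],
  [0.43,-0.96,0,0,0,0],
])

```text
time_s: 33.4
tcp_pos: [0.6151, 0.0938, 0.1479]
tool_rot: [-0.001, -0.154, 0.988, 0.0]
ft_force: [0.4, -0.2, -2.6]
gripper_width: 0.0638
grip_force: 25.0
```

Call:
play_rows([
  [0.43,-0.96,0,0,0,0],
  [0.43,-0.96,0,0,0,0],
  [0.43,-0.96,0,0,0,0],
  [0.43,-0.96,0,0,0,0],
  [0.43,-0.96,0,0,0,0],
  [0,0,0,0,0,0],
  [0,0,0,0,0,0],
  [0,0,0,0,0,0],
])

```text
time_s: 34.2
tcp_pos: [0.6009, -0.035, 0.1483]
tool_rot: [-0.0, -0.154, 0.988, 0.0]
ft_force: [-0.1, 0.3, -1.5]
gripper_width: 0.0634
grip_force: 25.0
```

Run:
```python
from h import *
go(.6022,-.0360,.1,107.66)
s=arm.camera('scene'); cv2.imwrite('pics/scene6.png',s)
z=arm.read_state()['tcp_pos'][2]-.004; print(z)
for ch in (1,2):
    a,g=profs(s,ch,z,'x',[-.015,0,.015],.05,.09); print(list(zip(a.tolist(),g.tolist())))
```

```text
t 34.2 tcp [ 0.6009 -0.035   0.1483] hd 107.68 tz [-0.0006  0.0006] w 0.0634 F [-0.1  0.3 -1.5] grip 25.0 
 turn 0.004 shift [-0.036 -0.053  1.931]
0.1443491803783435
[(50.0, 11.0), (52.0, 11.0), (54.0, 13.0), (56.0, 10.0), (58.0, 9.0), (60.0, 10.0), (62.0, 9.0), (64.0, 14.0), (66.0, 20.0), (68.0, 26.0), (70.0, 32.0), (72.0, 36.0), (74.0, 32.0), (76.0, 27.0), (78.0, 23.0), (80.0, 19.0), (82.0, 21.0), (84.0, 20.0), (86.0, 19.0), (88.0, 19.0)]
[(50.0, 65.0), (52.0, 65.0), (54.0, 64.0), (56.0, 64.0), (58.0, 65.0), (60.0, 64.0), (62.0, 63.0), (64.0, 61.0), (66.0, 63.0), (68.0, 71.0), (70.0, 78.0), (72.0, 82.0), (74.0, 82.0), (76.0, 79.0), (78.0, 77.0), (80.0, 75.0), (82.0, 75.0), (84.0, 75.0), (86.0, 75.0), (88.0, 75.0)]
```

Call:
play_rows([
  [-0.05,-0.04,0,0,0,0],
  [0,0,0.5,0,0,0],
  [0,0,0.5,0,0,0],
  [0,0,0.4,0,0,0],
  [0,0,0.3,0,0,0],
  [0,0,0.3,0,0,0],
  [0,0,0,0,0,0],
])

```text
time_s: 34.95
tcp_pos: [0.6017, -0.0363, 0.0971]
tool_rot: [-0.001, -0.153, 0.988, 0.0]
ft_force: [1.5, -0.4, -2.1]
gripper_width: 0.0634
grip_force: 25.0
```

Call:
play_rows([
  [0,0,0.3,0,0,0],
  [0,0,0.2,0,0,0],
  [0,0,0.2,0,0,0],
  [0,0,0,0,0,0],
])

```text
time_s: 35.35
tcp_pos: [0.602, -0.0363, 0.0803]
tool_rot: [-0.001, -0.153, 0.988, 0.0]
ft_force: [-0.0, 0.1, -1.7]
gripper_width: 0.0635
grip_force: 25.0
```

Call:
play_rows([
  [0,0,0.1,0,0,0],
  [0,0,0.1,0,0,0],
  [0,0,0,0,0,0],
])

```text
time_s: 35.65
tcp_pos: [0.6023, -0.0363, 0.0758]
tool_rot: [-0.0, -0.154, 0.988, 0.0]
ft_force: [-0.3, 0.1, -2.4]
gripper_width: 0.0636
grip_force: 25.0
```

Call:
play_rows([
  [0,0,0.06,0,0,0],
  [0,0,0,0,0,0],
])

```text
time_s: 35.85
tcp_pos: [0.6025, -0.0363, 0.0745]
tool_rot: [-0.0, -0.154, 0.988, 0.0]
ft_force: [0.3, -0.2, -1.8]
gripper_width: 0.0639
grip_force: 25.0
```

Call:
play_rows([
  [0,0,0.06,0,0,0],
  [0,0,0,0,0,0],
])

```text
time_s: 36.05
tcp_pos: [0.6025, -0.0363, 0.0729]
tool_rot: [-0.0, -0.154, 0.988, 0.0]
ft_force: [-0.7, -0.5, -1.8]
gripper_width: 0.0635
grip_force: 25.0
```

Call:
play_rows([
  [0,0,0.04,0,0,0],
  [0,0,0,0,0,0],
])

```text
time_s: 36.25
tcp_pos: [0.6026, -0.0363, 0.072]
tool_rot: [0.0, -0.153, 0.988, 0.0]
ft_force: [0.2, -0.3, -1.7]
gripper_width: 0.0634
grip_force: 25.0
```

Call:
play_rows([
  [0,0,0.04,0,0,0],
  [0,0,0,0,0,0],
])

```text
time_s: 36.45
tcp_pos: [0.6026, -0.0363, 0.0719]
tool_rot: [0.0, -0.153, 0.988, -0.0]
ft_force: [-2.3, 1.0, 4.1]
gripper_width: 0.0636
grip_force: 25.0
```

Call:
play_rows([
  [0,0,0.03,0,0,0],
  [0,0,0,0,0,0],
])

```text
time_s: 36.65
tcp_pos: [0.6026, -0.0363, 0.0719]
tool_rot: [0.0, -0.153, 0.988, -0.0]
ft_force: [-2.3, -0.4, 9.0]
gripper_width: 0.0637
grip_force: 25.0
```

Call:
play_rows([
  [0,0,-0.04,0,0,0],
  [0,0,0,0,0,0],
  [0,0,0,0,0,0],
  [0,0,-0.5,0,0,0],
  [0,0,-0.5,0,0,0],
], jaw=0.85)

```text
time_s: 37.15
tcp_pos: [0.6025, -0.0363, 0.0969]
tool_rot: [-0.0, -0.154, 0.988, 0.0]
ft_force: [-0.2, 0.3, -0.0]
gripper_width: 0.0781
grip_force: 0.0
```

Call:
play_rows([
  [0,0,0,0,0,0],
  [0,0,0,0,0,0],
  [0,0,0,0,0,0],
  [0,0,0,0,0,0],
  [0,0,0,0,0,0],
  [0,0,0,0,0,0],
  [0,0,0,0,0,0],
  [0,0,0,0,0,0],
], jaw=0)

```text
time_s: 37.95
tcp_pos: [0.6025, -0.0363, 0.0962]
tool_rot: [-0.0, -0.154, 0.988, 0.0]
ft_force: [0.4, 0.2, -0.2]
gripper_width: 0.0165
grip_force: 0.0
```

Call:
play_rows([
  [0,0,0,0,0,0],
  [0,0,0,0,0,0],
  [0,0,0,0,0,0],
  [0,0,0.3,0,0,0],
  [0,0,0.2,0,0,0],
  [0,0,0,0,0,0],
])

```text
time_s: 38.55
tcp_pos: [0.6017, -0.0362, 0.0826]
tool_rot: [-0.001, -0.153, 0.988, 0.0]
ft_force: [0.3, -0.0, 0.1]
gripper_width: 0.0005
grip_force: 0.0
```

Call:
play_rows([
  [0,0,0.12,0,0,0],
  [0,0,0.08,0,0,0],
  [0,0,0,0,0,0],
])

```text
time_s: 38.85
tcp_pos: [0.6024, -0.0363, 0.0785]
tool_rot: [-0.0, -0.154, 0.988, 0.0]
ft_force: [-0.6, 0.1, 0.5]
gripper_width: 0.0005
grip_force: 0.0
```

Call:
play_rows([
  [0,0,0.06,0,0,0],
  [0,0,0,0,0,0],
])

```text
time_s: 39.05
tcp_pos: [0.6025, -0.0363, 0.0772]
tool_rot: [-0.0, -0.154, 0.988, 0.0]
ft_force: [1.3, 0.4, -0.6]
gripper_width: 0.0004
grip_force: 0.0
```

Call:
play_rows([
  [0,0,0.06,0,0,0],
  [0,0,0,0,0,0],
])

```text
time_s: 39.25
tcp_pos: [0.6028, -0.0363, 0.0763]
tool_rot: [0.0, -0.154, 0.988, -0.0]
ft_force: [-0.2, -0.0, 1.9]
gripper_width: 0.0003
grip_force: 1.2
```

Contact at 0.0763 (expected 0.076). Press, hold, retreat upward and take a final look.

Call:
play_rows([
  [0,0,0.08,0,0,0],
  [0,0,0.03,0,0,0],
  [0,0,0,0,0,0],
  [0,0,0,0,0,0],
  [0,0,0,0,0,0],
  [0,0,0,0,0,0],
])

```text
time_s: 39.85
tcp_pos: [0.6028, -0.0363, 0.0762]
tool_rot: [0.001, -0.154, 0.988, -0.0]
ft_force: [-4.9, 0.7, 16.6]
gripper_width: 0.0002
grip_force: 8.6
```

Call:
play_rows([
  [0,0,-0.6,0,0,0],
  [0,0,-1,0,0,0],
  [0,0,-1,0,0,0],
  [0,0,-1,0,0,0],
  [0,0,-1,0,0,0],
  [0,0,-0.5,0,0,0],
])

```text
time_s: 40.45
tcp_pos: [0.6035, -0.0364, 0.2029]
tool_rot: [0.002, -0.153, 0.988, -0.0]
ft_force: [0.6, 0.1, 0.4]
gripper_width: 0.0004
grip_force: 0.0
```

Call:
play_rows([
  [0,1,0,0,0,0],
  [0,1,0,0,0,0],
  [0,1,0,0,0,0],
  [0,1,0,0,0,0],
  [0,1,0,0,0,0],
  [0,1,0,0,0,0],
  [0,0,0,0,0,0],
  [0,0,0,0,0,0],
])

```text
time_s: 41.25
tcp_pos: [0.5568, 0.1066, 0.2001]
tool_rot: [-0.0, -0.154, 0.988, -0.0]
ft_force: [0.7, 0.5, -0.1]
gripper_width: 0.0004
grip_force: 0.0
```

Run:
```python
from h import *
s=arm.camera('scene'); t=arm.camera('top'); cv2.imwrite('pics/c8.png',np.hstack([crop(s,160,160,100,130,4),crop(t,255,80,100,130,4)]))
```

```text
(no output)
```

View pics/c8.png

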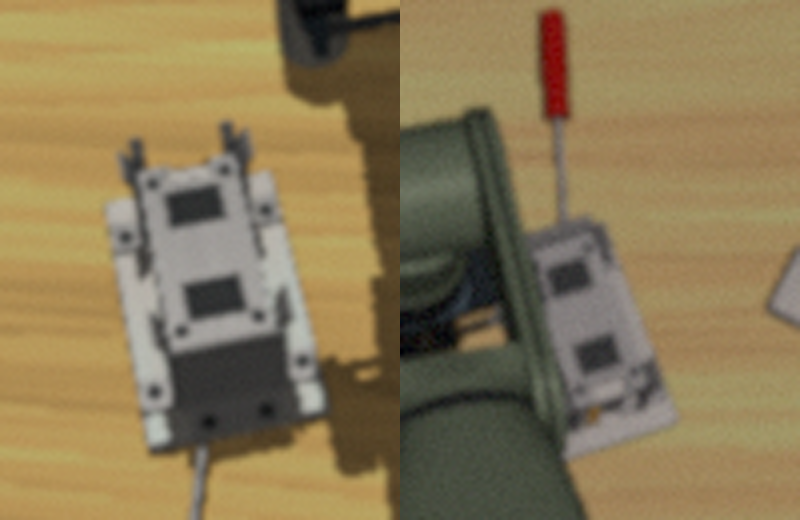

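The plate lies flat in the guides at scene ≈(207,220), its notch at the terminal end (≈(207,202)). The screwdriver has not moved.

```bash
python3 -c "
from workcell import arm
print(arm.hand_in())"
```

```text
the job is handed in; nothing more can be done
None
```

The spacer, long cell and end plate are stacked in the jig in that order, terminals and notch at the terminal end, each pressed flat at about 17–19 N; the job was handed in at about 41 s, and no verdict came back.

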